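Load sensor cells facing their marks and hang the carrier

TASK

Get the sensor cells ready for the bath: take the empty carrier off the hook stand and set it down on the bench, then stand every cell from the mat upright in a pocket of its own in the carrier there, each turned about its axis so that its brass connector faces the white mark beside its pocket. Then hang the loaded carrier back by its handle bar on the two prongs and let go, with every cell still upright and facing its mark. Do not knock over the glass jar or the beaker.

Things in the scene. Friction and masses are not known exactly. Their poses are not given: they have to be found in the camera images.
- cell_a: plain steel sensor cell standing upright (all alike; three or four are present): cylinder 34 mm in diameter, 58 mm tall in all, on a foot flange 44 mm in diameter, 10 mm high; 80 g, centre of mass about 22 mm up. Grip it across the body near the top. Origin: centre of its underside; z up its axis; +x is the side where its connector sticks out
- connector_a (a point): tip of the short brass connector (10 mm thick) that sticks out level from cell_a along its +x: 34 mm from the cell's axis, 28 mm above its underside
- cell_b: plain steel sensor cell standing upright (all alike; three or four are present): cylinder 34 mm in diameter, 58 mm tall in all, on a foot flange 44 mm in diameter, 10 mm high; 80 g, centre of mass about 22 mm up. Grip it across the body near the top. Origin: centre of its underside; z up its axis; +x is the side where its connector sticks out
- connector_b (a point): tip of the short brass connector (10 mm thick) that sticks out level from cell_b along its +x: 34 mm from the cell's axis, 28 mm above its underside
- cell_c: plain steel sensor cell standing upright (all alike; three or four are present): cylinder 34 mm in diameter, 58 mm tall in all, on a foot flange 44 mm in diameter, 10 mm high; 80 g, centre of mass about 22 mm up. Grip it across the body near the top. Origin: centre of its underside; z up its axis; +x is the side where its connector sticks out
- connector_c (a point): tip of the short brass connector (10 mm thick) that sticks out level from cell_c along its +x: 34 mm from the cell's axis, 28 mm above its underside
- cell_d: plain steel sensor cell standing upright (all alike; three or four are present): cylinder 34 mm in diameter, 58 mm tall in all, on a foot flange 44 mm in diameter, 10 mm high; 80 g, centre of mass about 22 mm up. Grip it across the body near the top. Origin: centre of its underside; z up its axis; +x is the side where its connector sticks out
- connector_d (a point): tip of the short brass connector (10 mm thick) that sticks out level from cell_d along its +x: 34 mm from the cell's axis, 28 mm above its underside
- carrier: loose dark tray, at first hanging empty on the hook stand, 196 mm (x) by 148 mm (y), 16 mm high, with an aluminium bar handle above its middle; about 0.4 kg empty. Any cell may stand in any of its four pockets, one in each. It is the same turned half round. Hung, its underside is 75 mm above the bench. Origin: centre of its underside, z up, y along the handle bar
- pocket0 (a point): centre of the floor of a carrier pocket, 50 by 50 mm and 10 mm deep: at x = -60, y = -44, z = 6 mm in the carrier's frame
- mark0 (a point): white tick mark (5 mm wide, 13 mm long) on the carrier's outer ledge beside pocket0, straight out from the pocket's centre: at x = -91.5, y = -44, z = 16 mm in the carrier's frame. A cell standing in this pocket has its connector pointing this way (the carrier's -x)
- pocket1 (a point): centre of the floor of a carrier pocket, 50 by 50 mm and 10 mm deep: at x = -60, y = +44, z = 6 mm in the carrier's frame
- mark1 (a point): white tick mark (5 mm wide, 13 mm long) on the carrier's outer ledge beside pocket1, straight out from the pocket's centre: at x = -91.5, y = +44, z = 16 mm in the carrier's frame. A cell standing in this pocket has its connector pointing this way (the carrier's -x)
- pocket2 (a point): centre of the floor of a carrier pocket, 50 by 50 mm and 10 mm deep: at x = +60, y = -44, z = 6 mm in the carrier's frame
- mark2 (a point): white tick mark (5 mm wide, 13 mm long) on the carrier's outer ledge beside pocket2, straight out from the pocket's centre: at x = +91.5, y = -44, z = 16 mm in the carrier's frame. A cell standing in this pocket has its connector pointing this way (the carrier's +x)
- pocket3 (a point): centre of the floor of a carrier pocket, 50 by 50 mm and 10 mm deep: at x = +60, y = +44, z = 6 mm in the carrier's frame
- mark3 (a point): white tick mark (5 mm wide, 13 mm long) on the carrier's outer ledge beside pocket3, straight out from the pocket's centre: at x = +91.5, y = +44, z = 16 mm in the carrier's frame. A cell standing in this pocket has its connector pointing this way (the carrier's +x)
- carrier_grip (a point): centre of the carrier's handle bar, 133 mm above the carrier's underside: the bar lies along y, 148 mm long, 14 mm wide (x), 16 mm high (underside at 125, top at 141 mm), on an upright 8 mm (y) by 10 mm at each end (y = +-70 mm). Grip it here, in the middle, fingers closing along the carrier's x, so that the prongs fit on both sides of the fingers
- hook_stand: fixed double hook on a drip tray 4 mm thick (x = -100 to 190, y = +-75 mm, side rims 12 mm high). Two level parallel prongs, 8 mm thick, their top at 200 mm, at y = +-35 mm, come from a post (front face at x = 138 mm, top at 206 mm) and point to -x. They go under the handle bar from the side and the bar lies across both. Origin: on the bench under the resting place, z up
- prong_tips (a point): midway between the two prong tips, at their highest: the last 15 mm of each prong bends upward, its top reaching 216 mm, at x = -45 mm in the hook_stand's frame
- hook_rest (a point): middle of the resting place for the underside of the handle bar: midway between the two prongs, at the height of their top (200 mm), 45 mm from their tips
- mat: pale green fixed mat 220 by 220 mm, 2 mm thick, on which the cells stand at first; the bench between it and the hook stand is free over at least 0.45 to 0.67 m in x and -0.14 to 0.08 m in y (a small brass fitting lies in its middle, 22 mm high). Origin: centre of its underside
- jar: glass jar with a cap, 60 mm diameter, 75 mm tall, stands at the far right; a bystander. Origin: centre of its underside, z up
- beaker: glass beaker, 70 mm diameter, 70 mm tall, stands on the robot's side of the bench, left of the middle; a bystander. Origin: centre of its underside, z up

How it is judged:
On the way, in this order (a step that is already met when the one before it is completed fails the run):
1. the carrier is off the hook and stands on the bench, let go (height (world z) of carrier below 0.01 m and angle between carrier's own z axis and vertical below 0.1 rad and contact force between carrier and the fingers below 0.2 N), for 0.2 s.
2. every cell stands in a pocket of the carrier, its connector facing the mark, and the carrier stands on the bench (z of cell_a in the frame of carrier between 0.002 and 0.011 m and angle between the z axis of each of cell_a, cell_b, cell_c, cell_d and the z axis of carrier, either way round below 0.15 rad and angle between the x axis of each of cell_a, cell_b, cell_c, cell_d and the x axis of carrier, either way round below 0.26 rad and ((x of cell_a in the frame of carrier between -0.07 and -0.05 m and x of connector_a in the frame of carrier below -0.08 m) or (x of cell_a in the frame of carrier between 0.05 and 0.07 m and x of connector_a in the frame of carrier above 0.08 m)) and y of cell_a in the frame of carrier between -0.055 and 0.055 m and z of cell_b in the frame of carrier between 0.002 and 0.011 m and ((x of cell_b in the frame of carrier between -0.07 and -0.05 m and x of connector_b in the frame of carrier below -0.08 m) or (x of cell_b in the frame of carrier between 0.05 and 0.07 m and x of connector_b in the frame of carrier above 0.08 m)) and y of cell_b in the frame of carrier between -0.055 and 0.055 m and z of cell_c in the frame of carrier between 0.002 and 0.011 m and ((x of cell_c in the frame of carrier between -0.07 and -0.05 m and x of connector_c in the frame of carrier below -0.08 m) or (x of cell_c in the frame of carrier between 0.05 and 0.07 m and x of connector_c in the frame of carrier above 0.08 m)) and y of cell_c in the frame of carrier between -0.055 and 0.055 m and z of cell_d in the frame of carrier between 0.002 and 0.011 m and ((x of cell_d in the frame of carrier between -0.07 and -0.05 m and x of connector_d in the frame of carrier below -0.08 m) or (x of cell_d in the frame of carrier between 0.05 and 0.07 m and x of connector_d in the frame of carrier above 0.08 m)) and y of cell_d in the frame of carrier between -0.055 and 0.055 m and height (world z) of carrier below 0.01 m), for 0.2 s.
3. the loaded carrier hangs by its handle on the prongs (height (world z) of carrier above 0.06 m and angle between carrier's own z axis and vertical below 0.25 rad and contact force between carrier and hook_stand above 2 N and x of carrier_grip in the frame of hook_stand between -0.04 and 0.06 m and y of carrier_grip in the frame of hook_stand between -0.025 and 0.025 m and z of cell_a in the frame of carrier between 0.002 and 0.011 m and angle between the z axis of each of cell_a, cell_b, cell_c, cell_d and the z axis of carrier, either way round below 0.15 rad and angle between the x axis of each of cell_a, cell_b, cell_c, cell_d and the x axis of carrier, either way round below 0.26 rad and ((x of cell_a in the frame of carrier between -0.07 and -0.05 m and x of connector_a in the frame of carrier below -0.08 m) or (x of cell_a in the frame of carrier between 0.05 and 0.07 m and x of connector_a in the frame of carrier above 0.08 m)) and y of cell_a in the frame of carrier between -0.055 and 0.055 m and z of cell_b in the frame of carrier between 0.002 and 0.011 m and ((x of cell_b in the frame of carrier between -0.07 and -0.05 m and x of connector_b in the frame of carrier below -0.08 m) or (x of cell_b in the frame of carrier between 0.05 and 0.07 m and x of connector_b in the frame of carrier above 0.08 m)) and y of cell_b in the frame of carrier between -0.055 and 0.055 m and z of cell_c in the frame of carrier between 0.002 and 0.011 m and ((x of cell_c in the frame of carrier between -0.07 and -0.05 m and x of connector_c in the frame of carrier below -0.08 m) or (x of cell_c in the frame of carrier between 0.05 and 0.07 m and x of connector_c in the frame of carrier above 0.08 m)) and y of cell_c in the frame of carrier between -0.055 and 0.055 m and z of cell_d in the frame of carrier between 0.002 and 0.011 m and ((x of cell_d in the frame of carrier between -0.07 and -0.05 m and x of connector_d in the frame of carrier below -0.08 m) or (x of cell_d in the frame of carrier between 0.05 and 0.07 m and x of connector_d in the frame of carrier above 0.08 m)) and y of cell_d in the frame of carrier between -0.055 and 0.055 m), for 0.2 s.
At the end, for the whole second after the job is handed in: The carrier hangs at rest by its bar on both prongs (level within 0.25 rad, bar over the level part of the prongs and centred on them within 25 mm), and every cell present stands upright on the floor of a pocket with its connector pointing outward to the mark within 0.26 rad (15 degrees) (all of step 3 and linear speed of carrier below 0.03 m/s); the robot touches nothing.
It fails at once if the glass jar or the beaker is knocked over (angle between any of jar, beaker's own z axis and vertical above 0.6 rad).
Of cell_a, cell_b, cell_c, cell_d only 3 to 4 are there at a start; the rules pass over those that are not, and their reading is None.
At some moment in a run one of cell_a, cell_b, cell_c, cell_d may be knocked a few centimetres aside while the robot is not near it.
It also fails if it takes over 210 s, if anything falls off the work surface, if the arm or the gripper's body presses on something with over 40 N, if the wrist force passes 120 N, or if a joint passes its speed limit or range.

ROBOT

A 7-joint arm with a two-finger parallel gripper is mounted at the origin on the work surface. World frame = base frame: x ahead of the robot, y to its left, z up, the work surface at z = 0. Lengths are in m, angles in rad, forces in N, time in s.
With the tool pointing down it reaches from about 0.35 to 0.9 m from the base axis. Payload 19.9 kg.
Tool frame: the origin (TCP) lies midway between the tips of the shut fingers; the grasp point (between the pads) lies 19 mm behind it; z points along the fingers, y is the line along which they close (so a half turn about z gives the same grasp; the last joint's range is limited). The gripper opens to 85 mm and grips with 20 to 120 N. Pads are 22 mm wide; open, the fingers measure 114 mm over their backs; the gripper's body (76 mm by 85 mm) begins 54 mm behind the grasp point. The pads swing forward as they close: fully open they stand 13 mm farther back than shut.
Start: joints at [-1.234, 0.417, -0.01, 1.614, 0.005, 1.111, -0.053], TCP at [0.231, 0.581, 0.231] pointing down, gripper open.
Joint ranges: [-2.81, 2.81], [-0.39, 2.02], [-1.27, 1.25], [0.06, 2.57], [-1.19, 4.33], [0.19, 2], [-2.82, 2.82]. Speed limits (rad/s): [1.89, 1.89, 2.39, 2.39, 3.01, 3.01, 3.01].

INTERFACE

Orientations are given as a rotation vector (axis times angle).
In Python, from workcell import bot, claw, solver, eyes, close_job, get_t, get_joint_pos, get_qd, get_effort, get_ee_pos, get_tool_rot, get_contact_force, get_wrist_torque, get_grip_width, get_grasp_force gives the robot as it stands. Calls block until the motion is done:
- bot.reach(position, orientation): joint-space move of the TCP to a pose.
- bot.servo_line(position, rotation=None, feed=0.15, guard=None): straight line of the TCP; rotation=None keeps the orientation; feed is the mean speed in m/s. With guard (N) it stops when the force on the tool has changed by that much, and returns True; else False.
- bot.goto_joints(angles): joint-space move.
- claw.move_gripper(opening, grasp_force=None): finger opening in m; grasp_force is the grip in N (None keeps the last); returns when the fingers have stopped.
- bot.hold(seconds).
- solver.inverse_kinematics(position, orientation): joint angles nearest the present ones, or None.
- eyes.camera(name): name is "scene" or "top" or "wrist"; returns a dict with "frame" (400x640x3 uint8, blue, green, red), "mtx" (3x3 intrinsics, pixels), "cam_to_world" (4x4, takes a point from camera to world coordinates). Camera axes: x right, y up, looking along -z (the intrinsics and any distortion apply to the point x, -y, -z); pixel columns grow to the right and rows downward; lengths in m; the calibration is good to about 2 mm. A picture is of the moment at which its call begins. There is no depth.
A pose or a line that the arm cannot do raises bot.IKError and nothing moves.
- close_job(): hands the job in; it is judged then, once.
Readings, each from a call of its own:
- get_t(): time.
- get_joint_pos(): joint angles.
- get_qd(): joint speeds.
- get_effort(): joint torques, N m.
- get_ee_pos(): TCP position.
- get_tool_rot(): TCP orientation.
- get_contact_force(): force on the tool from outside, world axes, zero at the start.
- get_wrist_torque(): the same for the moment, N m.
- get_grip_width(): finger opening in m.
- get_grasp_force(): force on a finger pad.
Only numpy, scipy, OpenCV 4.12 (cv2) and the standard library are available. Lean on these libraries where they do the work, as an engineer would, in place of code of your own. Each camera call takes 0.05 s, during which the arm holds its last target. There are 200 camera calls.

## Working session

There is one attempt and no reset: what is moved stays moved. The work goes in short steps, each a Python script; the robot and the scene stay as the last script left them, time stands still between calls to the robot, and variables do not carry over. Pictures are saved under pics/ and viewed, at most 17 in all, crops included, and the job is handed in when it is done.

```bash
ls; mkdir -p pics
python3 - <<'E'
from workcell import *
import cv2,numpy as np
for n in ("scene","top"):
    c=eyes.camera(n); cv2.imwrite(f"pics/{n}0.png",c["frame"]); print(n,c["mtx"].round(1).tolist(),c["cam_to_world"].round(3).tolist(),[k for k in c])
print(get_t(),get_tool_rot(),get_ee_pos())
E
```

```text
pics
scene [[444.1, 0.0, 314.2], [0.0, 444.1, 198.7], [0.0, 0.0, 1.0]] [[0.841, -0.355, 0.408, 1.135], [0.541, 0.531, -0.652, -0.914], [0.015, 0.77, 0.638, 1.028], [0.0, 0.0, 0.0, 1.0]] ['frame', 'mtx', 'cam_to_world']
top [[436.0, 0.0, 319.3], [0.0, 436.0, 197.3], [0.0, 0.0, 1.0]] [[-0.009, 0.998, -0.066, 0.501], [-1.0, -0.01, -0.014, -0.016], [-0.015, 0.066, 0.998, 1.194], [0.0, 0.0, 0.0, 1.0]] ['frame', 'mtx', 'cam_to_world']
0.1 [-5.89809413e-01 -3.08561580e+00  1.75027416e-03] [0.23043919 0.58063823 0.23073195]
```

View pics/scene0.png

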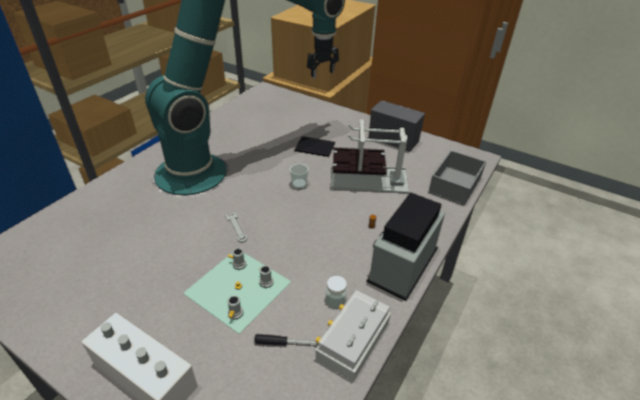

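View pics/top0.png

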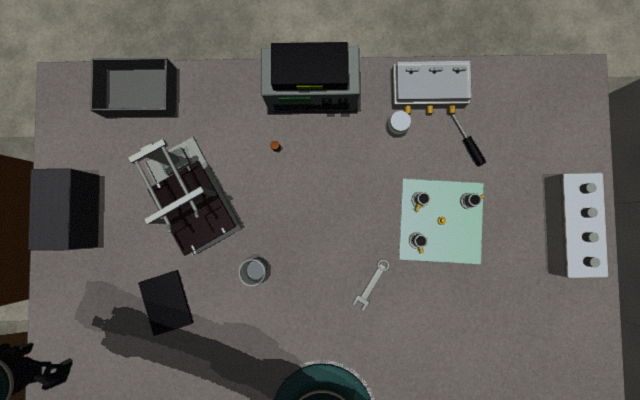

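The scene view shows 3 cells on the mat with a brass fitting in its middle. In the top view the cells are at (421,200), (470,200) and (418,240). The carrier's bar runs from (147,220) to (202,190), the beaker is at (254,271) and the jar at (400,123). I'll enlarge both areas.

```bash
cat > h.py <<'E'
from workcell import *
import cv2,numpy as np
from scipy.spatial.transform import Rotation as R
def ray(c,px):
    M=np.array(c["cam_to_world"]);K=np.array(c["mtx"])
    d=np.linalg.inv(K)@[px[0],px[1],1.]; d=M[:3,:3]@[d[0],-d[1],-d[2]]
    return M[:3,3],d
def onz(c,px,z):
    o,d=ray(c,px); return (o+d*(z-o[2])/d[2])[:2]
def proj(c,p):
    M=np.array(c["cam_to_world"]);q=M[:3,:3].T@(np.asarray(p,float)-M[:3,3]); q=np.array(c["mtx"])@[q[0],-q[1],-q[2]]; return q[:2]/q[2]
def rot(yaw):
    "tool down, tool x at world yaw (tool y at yaw-90deg)"
    return (R.from_euler('z',yaw)*R.from_euler('x',np.pi)).as_rotvec()
E
python3 - <<'E'
from h import *
c=eyes.camera("top");f=c["frame"]
a=cv2.resize(f[125:265,110:250],None,fx=4,fy=4,interpolation=cv2.INTER_CUBIC)
b=cv2.resize(f[170:270,395:495],None,fx=5.5,fy=5.5,interpolation=cv2.INTER_CUBIC)
cv2.imwrite("pics/a1.png",a);cv2.imwrite("pics/b1.png",b)
E
```

```text
(no output)
```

View pics/a1.png

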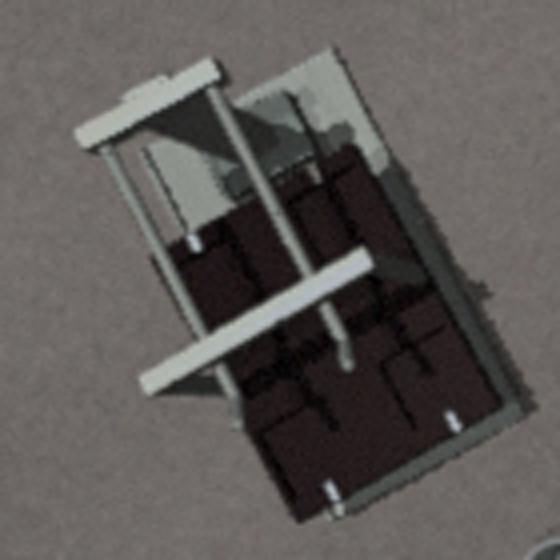

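View pics/b1.png

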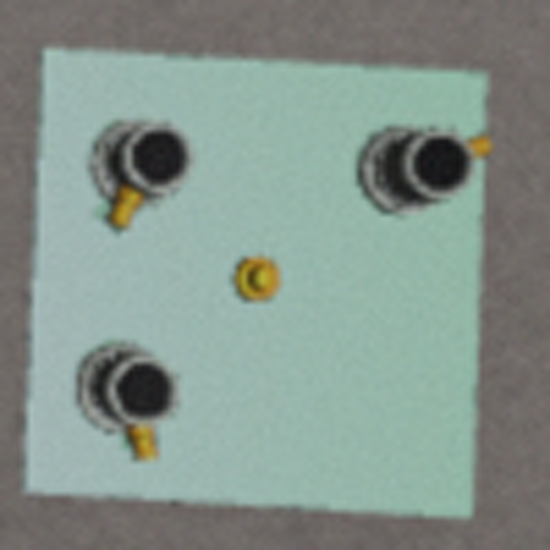

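Crop a1: the bar ends are at about (150,383) and (366,258), and the prong tips at (238,420) and (347,360). Four white ticks are visible. Crop b1: the dark cell tops are at (160,157), (442,163) and (145,388), each with a brass connector. The fitting is at (258,279).

```bash
cat >> h.py <<'E'
def cells(c,zt=0.060,zc=0.030,roi=(395,170,100,100),tol=0.04):
    x,y,w,h=roi;f=c["frame"]
    S=6;g=cv2.resize(f[y:y+h,x:x+w],None,fx=S,fy=S,interpolation=cv2.INTER_CUBIC)
    hsv=cv2.cvtColor(g,cv2.COLOR_BGR2HSV)
    def blobs(m):
        n,l,s,ce=cv2.connectedComponentsWithStats(m.astype(np.uint8)); 
        return [(s[i,4]/S**2,(ce[i]+.5)/S-.5+[x,y]) for i in range(1,n)]
    yel=blobs((hsv[...,0]>14)&(hsv[...,0]<32)&(hsv[...,1]>130)&(hsv[...,2]>90))
    out=[]
    for a,p in blobs((hsv[...,2]<50)):
        if not 40<a<200: continue
        P=onz(c,p,zt)
        cand=[onz(c,q,zc)-P for b,q in yel if b>3]
        cand=[v for v in cand if .012<np.hypot(*v)<tol]
        v=min(cand,key=lambda v:np.hypot(*v)) if cand else None
        out.append((P,None if v is None else np.arctan2(v[1],v[0]),0 if v is None else np.hypot(*v),a))
    return out
E
python3 - <<'E'
from h import *
c=eyes.camera("top")
cr=lambda p:(np.array(p)+.5)/4-.5+[110,125]
A,B=onz(c,cr((150,383)),.216),onz(c,cr((366,258)),.216)
P,Q=onz(c,cr((238,418)),.214),onz(c,cr((347,360)),.214)
print("bar",A,B,np.hypot(*(B-A)),(A+B)/2,"ang",np.degrees(np.arctan2(*(A-B)[::-1])))
print("tips",P,Q,np.hypot(*(P-Q)),(P+Q)/2,np.degrees(np.arctan2(*(P-Q)[::-1])))
r1,r2=onz(c,cr((112,153)),.2),onz(c,cr((218,92)),.2)
print("roots",r1,r2,"dirs",[np.degrees(np.arctan2(*(a-b)[::-1])) for a,b in((r1,P),(r2,Q))])
# ticks z=0.091
for p in((194,242),(313,172),(334,493),(453,421)): print("tick",onz(c,cr(p),.091))
for x in cells(c): print(x)
print("beaker",onz(c,(254,268),.07),"jar",onz(c,(400,122),.07))
for yaw in(0,90,-90):
  pass
m=(A+B)/2
t=np.arctan2(*(A-B)[::-1])  # bar direction = tool x
for y in(t,t+np.pi): print(y,[solver.inverse_kinematics([m[0],m[1],z],rot(y)) for z in(.3,.19)])
E
```

```text
bar [0.51685353 0.38674048] [0.58630822 0.26519047] 0.1399941445689031 [0.55158087 0.32596547] ang 119.74400696343606
tips [0.49674784 0.33734481] [0.52885193 0.27599618] 0.0692410761203917 [0.51279988 0.3066705 ] 117.62332692726307
roots [0.65006733 0.41772992] [0.68496314 0.35667129] dirs [np.float64(27.66793633237322), np.float64(27.329004049718325)]
tick [0.60861449 0.41149547]
tick [0.65280211 0.33565743]
tick [0.44847414 0.3200395 ]
tick [0.49319392 0.24487145]
(array([ 0.57101393, -0.26978523]), np.float64(2.717721903197289), np.float64(0.02359040069645188), np.float64(58.861111111111114))
(array([ 0.56663326, -0.40209959]), np.float64(-1.2521828586584816), np.float64(0.03172284144105307), np.float64(61.97222222222222))
(array([ 0.46130031, -0.26004892]), np.float64(-2.931266859109445), np.float64(0.02615670418832321), np.float64(60.30555555555556))
beaker [0.3949512  0.16924734] jar [ 0.76945653 -0.21166437]
2.0899271810429765 [array([-0.77431611,  0.40196141,  0.26448623,  1.49617171, -0.10770357,
        1.25775227,  0.02236679]), array([-0.76211152,  0.49286493,  0.24714013,  1.61885575, -0.13410672,
        1.04654045,  0.04316599])]
5.23151983463277 [array([-1.28314694,  0.60321839,  1.08319061,  1.513359  , -0.53930655,
        1.35095769, -2.77715554]), array([-1.28186723,  0.73989377,  1.08146055,  1.6363892 , -0.69331179,
        1.19755879, -2.66406841])]
```

Checks: tip spacing is 69 mm (should be 70), bar to tips 43 mm (45), and tick span 185 mm (183). The cells and fixed objects fit as well. Unhooking now.

Run:
```python
from h import *
m=np.array([.5512,.3268]);t=np.radians(119.6);sx=np.array([np.cos(np.radians(27.5)),np.sin(np.radians(27.5))])
bot.servo_line([.231,.581,.34],feed=.2)
claw.move_gripper(.06)
bot.reach([*m,.33],rot(t))
c=eyes.camera("wrist");cv2.imwrite("pics/w1.png",c["frame"])
print(bot.servo_line([*m,.191],feed=.1,guard=8),get_ee_pos(),get_contact_force())
claw.move_gripper(.0,40)
print(get_grip_width(),get_grasp_force(),get_ee_pos(),get_contact_force(),get_t())
```

```text
False [0.55148243 0.32691515 0.19161726] [ 0.3520155  -0.45171664  0.37017851]
0.013303551011777584 40.57760775089264 [0.55133502 0.32691276 0.19134759] [-0.31392247  0.69254331  5.21031855] 4.85
```

View pics/w1.png

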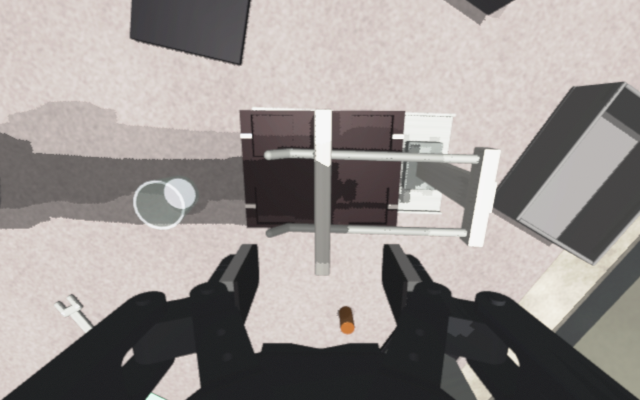

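The wrist view shows the bar centred between the fingers, with the prongs at about 90° to it. The grip width of 13.3 mm matches the bar. Next: lift, retreat and set down.

Run:
```python
from h import *
p=get_ee_pos().copy() if hasattr(get_ee_pos(),'copy') else np.array(get_ee_pos())
sx=np.array([np.cos(np.radians(27.5)),np.sin(np.radians(27.5)),0])
bot.servo_line(p+[0,0,.032],feed=.08); print(get_contact_force(),get_grip_width())
bot.servo_line(p+[0,0,.032]-sx*.11,feed=.12); print(get_contact_force())
bot.servo_line(p+[0,0,.08]-sx*.11,feed=.12)
bot.servo_line([.56,-.03,.28],rot(np.pi/2),feed=.15)
bot.servo_line([.56,-.03,.125],feed=.12)
print(bot.servo_line([.56,-.03,.108],feed=.03,guard=4),get_ee_pos(),get_contact_force(),get_grip_width())
claw.move_gripper(.05)
bot.hold(.3)
bot.servo_line([.56,-.03,.26],feed=.15)
c=eyes.camera("wrist");cv2.imwrite("pics/w2.png",c["frame"])
bot.reach([.45,.25,.35],rot(np.pi/2))
c=eyes.camera("top");cv2.imwrite("pics/t2.png",cv2.resize(c["frame"][110:310,220:500],None,fx=2.8,fy=2.8))
print(get_t())
for x in cells(c): print(x)
```

```text
[-0.70252354  0.26581093 -4.22066013] 0.012879762732760288
[ 0.26588983 -0.18952727 -4.17904407]
True [ 0.56026476 -0.02998483  0.11636721] [ 3.20493625  0.01590327 -0.59514002] 0.013192084991904732
14.3083
(array([ 0.57104998, -0.26983035]), np.float64(2.711581553049108), np.float64(0.023502308055345155), np.float64(56.72222222222222))
(array([ 0.56667398, -0.40214607]), np.float64(-1.2508675565484684), np.float64(0.03162989499557981), np.float64(60.02777777777778))
(array([ 0.46130259, -0.25997892]), np.float64(-2.932367809758032), np.float64(0.026103877926055667), np.float64(58.27777777777778))
```

View pics/t2.png

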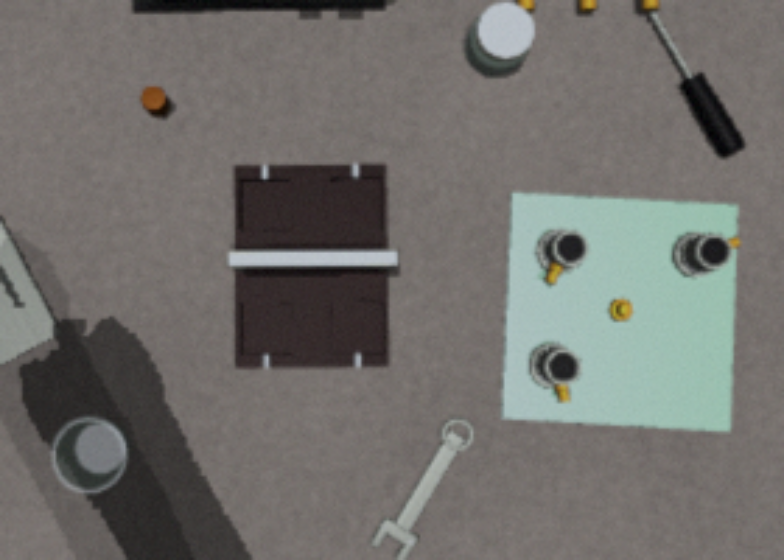

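The carrier stands with its bar along world y, with ticks at crop (265,171), (356,170), (267,360) and (358,360). The cells haven't moved. Next I'll fix the carrier pose and take wrist views over each cell.

```bash
cat >> h.py <<'E'
def ticks(c,z=.016,guess=((.6515,-.074),(.6515,.014),(.4685,-.074),(.4685,.014)),w=10):
    "carrier centre and yaw (x axis) from its white ticks"
    out=[]
    for g in guess:
        u,v=np.round(proj(c,[*g,z])).astype(int)
        f=c["frame"][v-w:v+w+1,u-w:u+w+1].min(2).astype(float)
        k=np.clip(f-130,0,None); s=k.sum()
        yy,xx=np.mgrid[-w:w+1,-w:w+1]
        out.append(onz(c,(u+(k*xx).sum()/s,v+(k*yy).sum()/s),z))
    a,b,d,e=out
    x=(a+b-d-e)/2
    return np.mean(out,0),np.arctan2(x[1],x[0]),np.hypot(*x),np.hypot(*((b+e-a-d)/2))
E
python3 - <<'E'
from h import *
c=eyes.camera("top");print(ticks(c))
print(get_grip_width())
P=[((.571,-.27),2.71),((.5667,-.402),-1.25),((.4613,-.26),-2.93)]
for p,a in P:
    for y in(a,a+np.pi):
        print(np.round(y,2),[None if q is None else np.round(q,2) for q in [solver.inverse_kinematics([*p,.033],rot(y)),solver.inverse_kinematics([*p,.2],rot(y))]])
bot.reach([.48,-.33,.30],rot(np.pi)); c=eyes.camera("wrist"); cv2.imwrite("pics/w3.png",c["frame"])
print(c["cam_to_world"].round(3).tolist(),c["mtx"].round(0).tolist(),get_joint_pos(),get_ee_pos())
for x in cells(c,roi=(0,0,640,400)): pass
E
```

```text
(array([ 0.55891688, -0.02970375]), np.float64(0.003361821012413899), np.float64(0.18410950047431787), np.float64(0.08821079962255991))
0.05021994390908118
2.71 [array([ 0.03,  0.73,  0.51,  1.74, -0.47,  0.8 ,  1.9 ]), array([-0.13,  0.55,  0.73,  1.65, -0.41,  1.1 ,  1.86])]
5.85 [array([-0.26,  0.94,  0.99,  1.75, -0.93,  1.  , -0.91]), array([-0.37,  0.8 ,  1.22,  1.65, -0.78,  1.26, -1.  ])]
-1.25 [array([-0.08,  1.11,  1.12,  1.57, -1.07,  1.17, -1.54]), array([-0.05,  0.82,  1.07,  1.47, -0.73,  1.28, -1.73])]
1.89 [array([ 0.17,  0.85,  0.62,  1.56, -0.58,  0.92,  1.31]), array([ 0.05,  0.71,  0.84,  1.47, -0.55,  1.2 ,  1.29])]
-2.93 [array([ 0.05,  0.59,  0.5 ,  2.  , -0.45,  0.66,  2.63]), array([-0.25,  0.39,  0.87,  1.91, -0.35,  1.01,  2.56])]
0.21 [array([-0.11,  0.66,  0.72,  2.  , -0.66,  0.72, -0.33]), array([-0.27,  0.4 ,  0.9 ,  1.91, -0.37,  1.01, -0.56])]
[[-0.001, -0.962, -0.274, 0.41], [1.0, -0.0, -0.001, -0.33], [0.001, -0.274, 0.962, 0.443], [0.0, 0.0, 0.0, 1.0]] [[311.0, 0.0, 320.0], [0.0, 311.0, 201.0], [0.0, 0.0, 1.0]] [-0.21594733  0.43955024  1.03459274  1.66384438 -0.39373516  1.26566263
  2.46931639] [ 0.480318   -0.32956407  0.29997193]
```

View pics/w3.png

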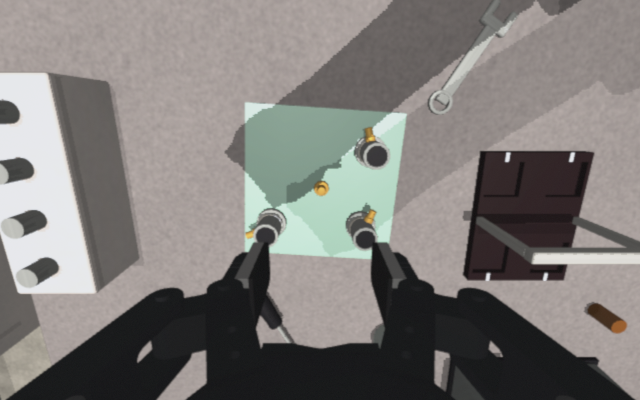

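The wrist view shows the mat: cell tops at about (375,155), (364,236) and (266,230), the fitting at (321,188), and the carrier at the right. I'll compare wrist-derived positions with those from the top camera.

```bash
sed -i 's/tol=0.04):/tol=0.04,A=(40,200)):/; s/if not 40<a<200: continue/if not A[0]<a<A[1]: continue/' h.py
python3 - <<'E'
from h import *
c=eyes.camera("wrist")
for x in cells(c,roi=(235,95,190,157),A=(120,900)): print(np.round(x[0],4),x[1:])
bot.reach([.40,-.33,.30],rot(np.pi)); c=eyes.camera("wrist")
cv2.imwrite("pics/w4.png",cv2.resize(c["frame"][90:330,160:480],None,fx=2.4,fy=2.4))
for x in cells(c,roi=(160,90,320,240),A=(120,900)): print(np.round(x[0],4),x[1:])
E
```

```text
[ 0.5737 -0.2666] (np.float64(2.884563330177973), np.float64(0.024912478300991022), np.float64(258.25))
[ 0.5712 -0.27  ] (np.float64(2.7050130884964334), np.float64(0.022971687224195198), np.float64(155.58333333333334))
```

View pics/w4.png

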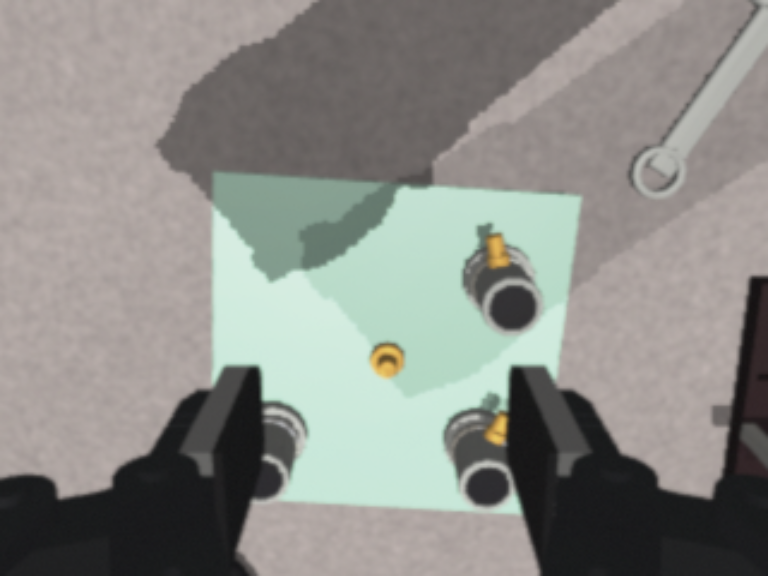

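The wrist and top cameras agree to under 1 mm at (0.571,-0.270), so the top camera is trustworthy. I'll pick that cell first and put it in the near pocket on the right.

```bash
cat >> h.py <<'E'
PZ=.032
def pick(near,tol=.06):
    c=eyes.camera("top"); L=[x for x in cells(c,zc=.034) if np.hypot(*(x[0]-near))<tol]
    print("seen",[(x[0].round(4),x[1],x[2]) for x in L]); p,a=L[0][:2]; assert a is not None
    claw.move_gripper(.06)
    bot.reach([*p,.17],rot(a))
    s=bot.servo_line([*p,PZ],feed=.12,guard=6)
    print("desc",s,get_ee_pos().round(4))
    if s: return
    claw.move_gripper(0,35)
    print("grip",get_grip_width(),get_grasp_force())
    bot.servo_line([*p,.20],feed=.15)
def place(car,cy,k):
    sx=1 if k>1 else -1; sy=1 if k%2 else -1
    v=np.array([sx*.06,sy*.044]); co,si=np.cos(cy),np.sin(cy)
    q=np.array(car)+[co*v[0]-si*v[1],si*v[0]+co*v[1]]
    yaw=cy+(0 if sx>0 else np.pi)
    bot.reach([*q,.22],rot(yaw))
    bot.servo_line([*q,PZ+.024],feed=.12)
    s=bot.servo_line([*q,PZ+.001],feed=.03,guard=4)
    z=get_ee_pos()[2]; print("place",s,get_ee_pos().round(4),get_contact_force().round(1),"bottom above floor mm",1e3*(z-PZ-.004))
    return q
def release(q):
    claw.move_gripper(.052); bot.servo_line([*q,.22],feed=.15)
E
python3 - <<'E'
from h import *
pick((.571,-.27))
q=place((.5589,-.0297),.0034,0)
print(get_grip_width(),get_t())
if get_ee_pos()[2]-PZ-.004<.004: release(q)
c=eyes.camera("top");cv2.imwrite("pics/t3.png",cv2.resize(c["frame"][110:310,220:500],None,fx=2.8,fy=2.8))
E
```

```text
seen [(array([ 0.571 , -0.2698]), np.float64(2.6882040405746785), np.float64(0.024027512465146034))]
desc False [ 0.5714 -0.27    0.0327]
grip 0.03295060203741779 34.40182149410248
place True [ 0.4989 -0.0737  0.0359] [ 0.7 -0.3 -0.1] bottom above floor mm -0.09282364912044719
0.03273984482861011 24.675
```

View pics/t3.png

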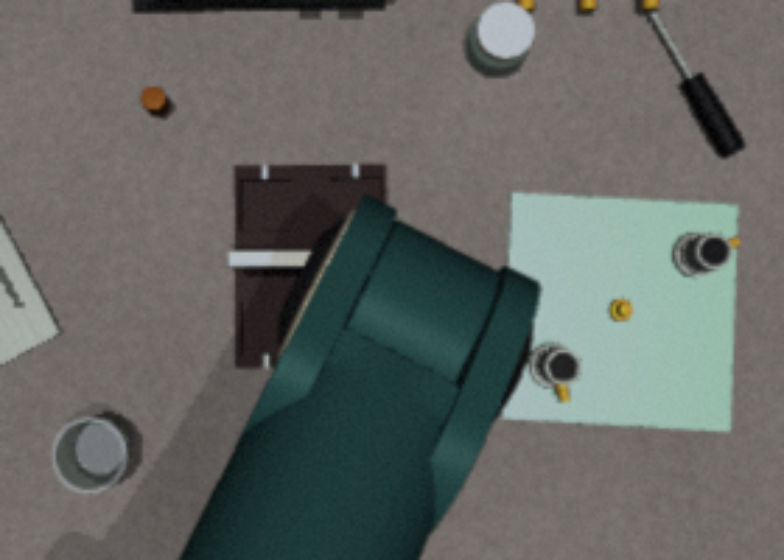

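The cell reached the pocket floor (offset -0.1 mm). The remaining cells at crop (712,250) and (562,367) are visible and unmoved; the arm hides the placed one. I'll carry on with the next two and recheck the carrier pose along the way.

Run:
```python
from h import *
bot.reach([.46,-.26,.25],rot(np.pi))
bot.reach([.42,-.36,.3],rot(np.pi))
c=eyes.camera("top");tk=ticks(c);print(tk)
car=tk[0];cy=tk[1]
bot.reach([.42,.2,.3],rot(np.pi))
pick((.4613,-.26))
q=place(car if abs(tk[2]-.184)<.003 else (.5589,-.0297),cy if abs(cy)<.05 else .0034,1)
print(get_grip_width(),get_t())
if get_ee_pos()[2]-PZ-.004<.004: release(q)
bot.reach([.42,.2,.3],rot(np.pi))
c=eyes.camera("top");print(ticks(c))
for x in cells(c,zc=.034): print(x)
cv2.imwrite("pics/t4.png",cv2.resize(c["frame"][150:270,290:380],None,fx=5,fy=5,interpolation=cv2.INTER_CUBIC))
```

```text
(array([ 0.56412588, -0.02839213]), np.float64(-0.011757788747062008), np.float64(0.17327978273972022), np.float64(0.08614398301511313))
seen [(array([ 0.4613, -0.26  ]), np.float64(-2.966452169431546), np.float64(0.025606194339039504))]
desc False [ 0.4615 -0.2601  0.0324]
grip 0.03293988360114135 34.185909032821655
place True [0.4993 0.0151 0.036 ] [0.7 0.6 2.1] bottom above floor mm 0.025435992024116366
0.03259743107572873 38.0167
(array([ 0.56911369, -0.02656131]), np.float64(-0.03453373560934173), np.float64(0.1636159182497976), np.float64(0.08911098395062551))
(array([ 0.56663771, -0.40214259]), np.float64(-1.244578432419166), np.float64(0.030285925925234356), np.float64(60.69444444444444))
```

View pics/t4.png

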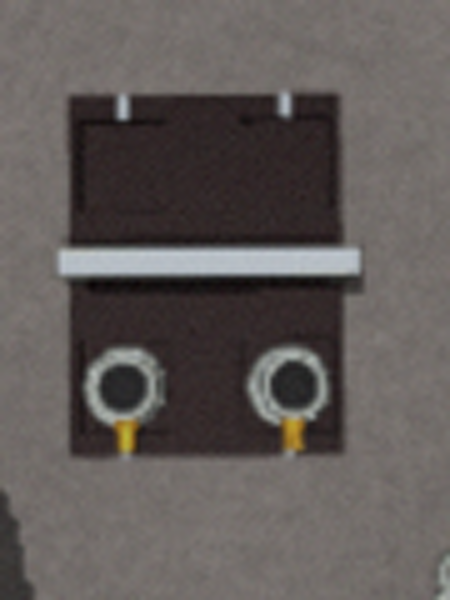

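Both cells stand in the near pockets with their connectors, at crop (126,436) and (293,434), lying over the ticks. Two near ticks are now covered, so I'll keep the carrier pose from before. Third cell next.

Run:
```python
from h import *
bot.reach([.46,-.2,.3],rot(-1.25))
pick((.5666,-.402))
q=place((.5589,-.0297),.0034,2)
print(get_grip_width(),get_t())
if get_ee_pos()[2]-PZ-.004<.004: release(q)
bot.reach([.42,.2,.3],rot(np.pi/2))
c=eyes.camera("top")
for x in cells(c,zt=.064,zc=.038,roi=(290,150,90,120)): print(x)
cv2.imwrite("pics/t5.png",cv2.resize(c["frame"][150:270,290:380],None,fx=5,fy=5,interpolation=cv2.INTER_CUBIC))
```

```text
seen [(array([ 0.5667, -0.4021]), np.float64(-1.2449095337104898), np.float64(0.030211718469801734))]
desc False [ 0.567  -0.4024  0.0328]
grip 0.032919263803794105 34.4900768995285
place True [ 0.6189 -0.0732  0.0364] [-0.   0.8  5.3] bottom above floor mm 0.35893461377202796
0.032845927819915265 51.2667
(array([ 0.61794923, -0.07312653]), np.float64(2.912102964991909e-05), np.float64(0.02616863246897532), np.float64(52.75))
(array([ 0.49706046, -0.04915112]), np.float64(-2.333372423819268), np.float64(0.03498075628849559), np.float64(67.5))
(array([0.49357544, 0.03535176]), np.float64(-2.3266438447901976), np.float64(0.029641250921718456), np.float64(63.166666666666664))
(array([ 0.49885998, -0.07373536]), np.float64(-3.1142955414444335), np.float64(0.025973426140921463), np.float64(52.94444444444444))
(array([0.49840613, 0.01463113]), np.float64(-3.1078628223822795), np.float64(0.025176114595394438), np.float64(52.80555555555556))
```

View pics/t5.png

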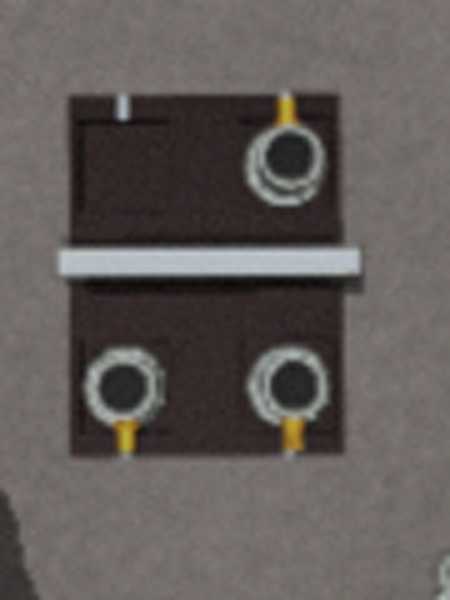

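All three cells are in pockets with their connectors over the ticks, angle errors under 2°, and the far-left pocket empty. Now I'll lift the carrier and hang it.

Run:
```python
from h import *
p=np.array([.5513,.3269,.1914]);sx=np.array([np.cos(np.radians(27.5)),np.sin(np.radians(27.5)),0])
claw.move_gripper(.06)
bot.reach([.5603,-.03,.27],rot(np.pi/2+.003))
print(bot.servo_line([.5603,-.03,.1164],feed=.12,guard=6))
claw.move_gripper(0,70); print(get_grip_width(),get_grasp_force())
bot.servo_line([.5603,-.03,.15],feed=.05); bot.servo_line([.5603,-.03,.272],feed=.1)
t=rot(np.radians(118))
bot.servo_line(p-sx*.12+[0,0,.08],t,feed=.1)
bot.servo_line(p-sx*.12+[0,0,.033],feed=.08)
print(get_ee_pos(),get_contact_force(),get_grip_width(),get_t())
c=eyes.camera("top");cv2.imwrite("pics/t6.png",cv2.resize(c["frame"][120:280,110:270],None,fx=3.7,fy=3.7,interpolation=cv2.INTER_CUBIC))
```

```text
False
0.012500252982360429 69.03627634048462
[0.44511225 0.27152078 0.22468103] [ 0.53143071 -0.09394996 -6.20131774] 0.013229170248059342 63.85
```

View pics/t6.png

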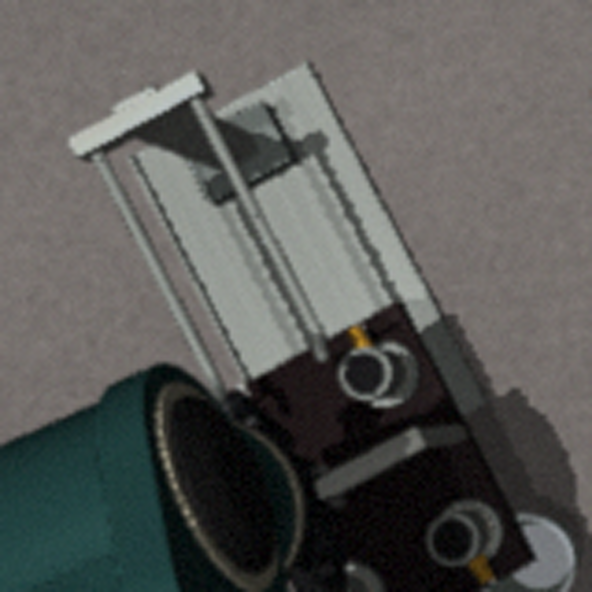

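The carrier hangs level in the gripper in front of the prongs, cells upright. The right prong tip at (320,357) lies inboard of the bar end at (420,440), so it lines up. Moving in and lowering.

Run:
```python
from h import *
p=np.array([.5513,.3269,.1914]);sx=np.array([np.cos(np.radians(27.5)),np.sin(np.radians(27.5)),0])
p=p+sx*.002
print(bot.servo_line(p+[0,0,.033],feed=.08,guard=8),get_ee_pos())
print(bot.servo_line(p+[0,0,.004],feed=.06,guard=4),get_ee_pos())
print(bot.servo_line(p-[0,0,.003],feed=.02,guard=4.5),get_ee_pos(),get_contact_force(),get_t())
c=eyes.camera("scene");cv2.imwrite("pics/s7.png",cv2.resize(c["frame"][90:220,280:460],None,fx=4,fy=4,interpolation=cv2.INTER_CUBIC))
```

```text
False [0.55284093 0.32778401 0.22453869]
False [0.55319194 0.32776638 0.19539594]
True [0.55340848 0.32803113 0.19159879] [-1.46950013  0.21549249  6.84927911] 66.5083
```

View pics/s7.png

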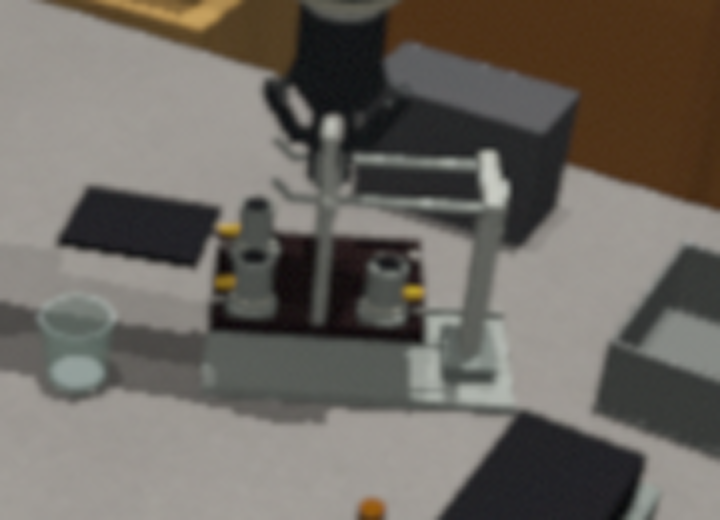

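The bar rests on both prongs at the expected height and the cells are upright. Releasing gently.

Run:
```python
from h import *
claw.move_gripper(.013,20)
for w in (.016,.02,.03,.05): claw.move_gripper(w); bot.hold(.2)
p=get_ee_pos()
bot.servo_line([p[0],p[1],.33],feed=.08)
bot.servo_line([.40,.33,.36],feed=.15); bot.reach([.25,.5,.36],rot(np.radians(118))); bot.hold(2)
c=eyes.camera("top");cv2.imwrite("pics/t8.png",cv2.resize(c["frame"][120:280,110:270],None,fx=3.7,fy=3.7,interpolation=cv2.INTER_CUBIC))
c=eyes.camera("scene");cv2.imwrite("pics/s8.png",cv2.resize(c["frame"][90:220,280:460],None,fx=4,fy=4,interpolation=cv2.INTER_CUBIC))
print(get_t(),get_contact_force())
```

```text
74.725 [ 0.20858523 -0.37422736 -0.48676369]
```

View pics/t8.png

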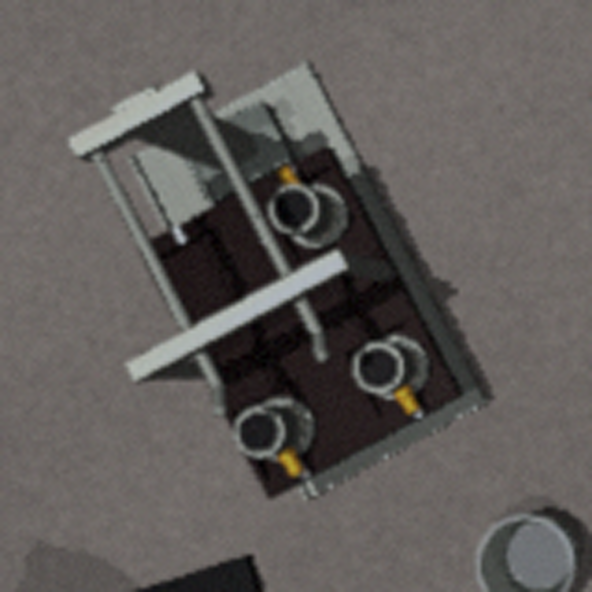

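View pics/s8.png

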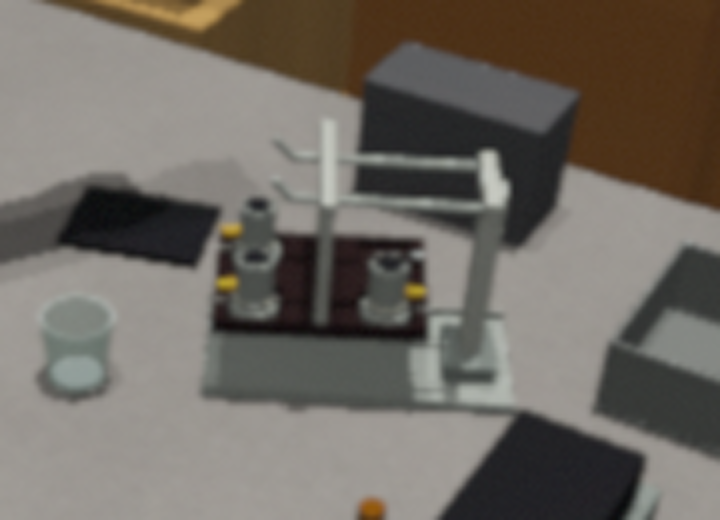

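Both views show the carrier hanging level on both prongs. All three cells are upright with their connectors pointing at the ticks, and the robot is clear. Handing in.

```bash
python3 -c "
from workcell import *
print(close_job())"
```

```text
the job is handed in; nothing more can be done
None
```

I handed the job in at about 75 s: the carrier hangs level on both prongs with all three cells upright and facing their marks, and the jar and beaker were never knocked; the judge returned no verdict.

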